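# Index the turntable and lock it with the pawl

### The arm

A 7-joint arm with a two-finger parallel gripper is mounted at the origin on a cart in front of the work surface, level with it; the furniture and walls round the work are solid. World frame = base frame: x ahead of the robot, y to its left, z up, the work surface at z = 0. Lengths are in m, angles in rad, forces in N, time in s.
With the tool pointing down it reaches from about 0.4 to 0.875 m from the base axis. Payload 19.3 kg.
Tool frame: the origin (TCP) lies at the very end of the fingers, on their centre line; the grasp point (between the pads) lies 19 mm behind it; y points along the fingers, x is the direction in which the jaws open and shut, and the axes are right-handed (so a half turn about y gives the same grasp; the last joint's range is limited). The gripper opens to 85 mm and grips with 20 to 120 N. Pads are 22 mm wide; open, the fingers measure 114 mm over their backs; the gripper's body (76 mm by 85 mm) begins 54 mm behind the grasp point. The pads swing forward as they close: fully open they stand 13 mm farther back than shut.
Start: joints at [1.039, 0.521, -0.036, 1.599, 0.021, 1.021, -0.113], TCP at [0.278, -0.56, 0.231] pointing down, gripper open.
Joint ranges: [-2.91, 2.91], [-0.3, 2.13], [-1.5, 1.42], [0.17, 2.43], [-1.26, 4.41], [0.16, 1.93], [-2.52, 2.52]. Speed limits (rad/s): [1.89, 1.89, 2.39, 2.39, 3.01, 3.01, 3.01].

### API

Orientations are given as [roll, pitch, yaw] about the fixed x, y, z axes, in that order (R = Rz(yaw) Ry(pitch) Rx(roll)).
In Python, from workcell import bot gives the robot as it stands. The module is installed in compiled form; this text tells all that it offers.
- The arm moves only by the shell command python3 -m crank 'ROWS' [FORCE]. ROWS is JSON, a list of rows, each an object of numbers: "hand": the closure, from 0 (fully open) to 1 (shut); "dx", "dy", "dz": the shift along the tool's x, y, z in mm; "yaw": the turn about the tool's y in rad. In form: [{"hand": .., "dx": .., "dy": .., "dz": .., "yaw": ..}, ...]. A call has 1 to 12 rows; each row is the pose to reach, as a shift and turn from the pose commanded when the call began, along the tool's axes at that moment; what a row does not reach only later rows make up. A row lasts 1/12 s, in which the tool goes at most 41.7 mm and 7.16 degrees, less where a joint would pass 70% of its speed; a pose out of reach is approached as far as the arm can. A call with a gripper value outside its range is refused whole. The fingers move at their own pace and stop on an object; FORCE is the grip in N (left out, the last holds). Time passes only in rows, so rows that repeat a pose let the fingers close. It gives the time, the measured TCP pose, the force and the opening at its end, in the units of the state.
- bot.observe(): the state, without advancing time (a new reading comes with each control period).
- bot.grab_frame(name): name is "scene" or "top"; returns the picture (400x640x3 uint8, red, green, blue); there is no depth.
- bot.camera_info(name): a dict with "fx", "fy", "cx", "cy" (pixels), "rvec" (rotation vector, rad) and "tvec" (3), from world to camera coordinates, as OpenCV has them. Camera axes: x right, y down, z forward; pixel columns grow to the right and rows downward; lengths in m; the calibration is good to about 2 mm. A picture is of the moment at which its call begins. camera_info takes no time and is no camera call.
- bot.job_done(): hands the job in, once; it reports no verdict.
The state is a dict: "clock": time; "qpos": joint angles; "qd": joint speeds; "joint_efforts": joint torques, N m; "position": TCP position; "tool_rot": TCP orientation; "force": force on the tool from outside, world axes, zero at the start; "moment": the same for the moment, N m; "grip_width": finger opening in m.
Only numpy, scipy, OpenCV 4.12 (cv2) and the standard library are available. Lean on these libraries where they do the work, as an engineer would, in place of code of your own. Each camera call takes 0.05 s, during which the arm holds its last target.

### The job

Push the long flat arm of the loaded turntable clockwise (seen from above) until it is fully home against the upright stop post, then push the swing pawl clockwise too, fully closed behind the arm, so that the table is locked. Do it all by pushing with a fingertip or closed fingers: the brass bush stays sitting in its nest on the turntable, and the other loose things on the bench are left where they are.

Things in the scene. Friction and masses are not known exactly. Their poses are not given: they have to be found in the camera images.
- turntable (a joint): Angle of the turntable, about a vertical axis (rad). 0 = home: the flat arm rests against the stop post (a hard limit there). Positive = turned counter-clockwise seen from above, away from home; starts between 0.8 and 1.9, range 0 to 2.4. It has a stiff bearing and stays where it is left (about 0.22 N m to turn, some 2.5 N at 85 mm from the axis).
- table_hub (a point): Point on the turntable's vertical axis, at the mid-height of its arm, 38 mm above the bench. The disc is 124 mm in diameter, its top 48 mm above the bench. Two round handles (10 mm rods with 20 mm ball ends, reaching 100 mm from the axis) stand out 120 degrees either side of the flat arm; the stop post is 20 mm in diameter, 127 mm from the axis, its top 64 mm above the bench.
- index_tip (a point): Middle of the outer end of the flat dark steel arm, 140 mm from the turntable's axis. The arm is a straight radial bar 18 mm wide and 14 mm high, its underside 31 mm and its top 45 mm above the bench; it is free to be pushed on from 65 to 140 mm from the axis. The line table_hub to index_tip is the arm's direction. The grey base plate under it has its top 12 mm above the bench.
- pawl (a joint): Angle of the swing pawl about its vertical pivot (rad). 0 = fully closed: its tip stands against the flank of the homed arm, on the side away from the stop post (a hard limit there). Positive = swung open, counter-clockwise seen from above; starts between 1.1 and 1.7, range 0 to 1.9. It stays where it is left (about 0.07 N m to turn). Pawl and arm do not block one another before that.
- pawl_pivot (a point): Point on the pawl's vertical pivot axis, 38 mm above the bench. The pivot is fixed to the base plate, 184 mm from the turntable's axis.
- pawl_tip (a point): Middle of the rounded tip of the pawl, 91 mm from its pivot. The pawl is a straight bright steel bar 16 mm wide, from 31 to 45 mm above the bench, with an upright finger peg 12 mm in diameter standing on it 70 mm from the pivot, its top 75 mm above the bench. The line pawl_pivot to pawl_tip is the bar's direction.
- bush_mid (a point): Centre (half-way up) of the loose brass flanged bush, 48 mm in diameter and 38 mm high, that sits upright in the turntable's nest, in the middle of the disc; its top is 86 mm above the bench. It rides round with the table and must stay in the nest.
- nest (a point): Where the bush's centre is when it sits in the nest: on the turntable's axis, 67 mm above the bench. The nest is a ring 52 mm in inner diameter and 6 mm high.
- steel_bush: Loose plain grey bush, 42 mm in diameter, 30 mm high, standing on the bench to the right of the base plate; origin at the centre of its underside. Leave it alone.
- flange_bush: Loose grey flanged bush, 42 mm in diameter, 22 mm high, standing on the bench to the right of the base plate; origin at the centre of its underside. Leave it alone.
- paint_marker: Loose marker pen, 131 mm long, 18 mm thick, lying on the bench in front of the base plate; origin under its middle. Leave it alone.
Not all that is in view belongs to the job. What is shaped like the part that bears bush_mid but red is not meant.

How it is judged:
By the outcome, as a careful person would: the job done as asked, in the order asked, and still so for the second after the job is handed in, with the robot touching nothing.
It also fails if it takes over 51 s, if anything falls off the work surface, if the arm or the gripper's body presses on something with over 40 N, if the wrist force passes 120 N, or if a joint passes its speed limit or range.

## Working session

There is one attempt and no reset: what is moved stays moved. The work goes in short steps, Python scripts to look and compute and a shell command to move; the robot and the scene stay as the last step left them, time stands still between calls to the robot, and variables do not carry over. Pictures are saved under pics/ and viewed, and the job is handed in when it is done.

```bash
mkdir -p pics
python3 - <<'E'
from workcell import bot
import cv2
for n in ("scene","top"):
    im=bot.grab_frame(n); cv2.imwrite(f"pics/{n}0.png",im[:,:,::-1]); c=bot.camera_info(n); print(n,c)
print(bot.observe())
E
```

```text
scene {'fx': 399.1703892134511, 'fy': 399.1703892134511, 'cx': 318.1629402654809, 'cy': 196.57998020998878, 'rvec': array([ 1.03388621, -2.34206214,  1.15636081]), 'tvec': array([0.37094401, 0.35462618, 0.57305111])}
top {'fx': 389.11245928942157, 'fy': 389.11245928942157, 'cx': 317.09810326567106, 'cy': 200.87332121782313, 'rvec': array([ 2.17220643, -2.1206101 ,  0.11832623]), 'tvec': array([-0.03385403,  0.56318545,  0.91255787])}
{'clock': 0.1, 'qpos': array([ 1.038796  ,  0.52196586, -0.03630685,  1.59994987,  0.02120724,
        1.02108446, -0.11281694]), 'qd': array([-1.90221738e-03, -7.17425029e-04,  2.00253344e-04, -4.54013356e-04,
        2.59190766e-04, -1.26028268e-04, -6.49470124e-05]), 'joint_efforts': array([ 1.00598270e-03, -9.28490210e+01,  1.98257916e+00, -3.70528400e+01,
        1.79388409e-02,  5.62426008e-03,  6.14759392e-05]), 'position': array([ 0.27829946, -0.55928592,  0.23077679]), 'tool_rot': array([-1.57088367e+00,  1.01870438e-03, -1.10903805e+00]), 'force': array([ 0.64733528, -0.03561416,  0.26252878]), 'moment': array([ 0.000433  ,  0.01509189, -0.0352211 ]), 'grip_width': 0.08526347836233479}
```

View pics/scene0.png

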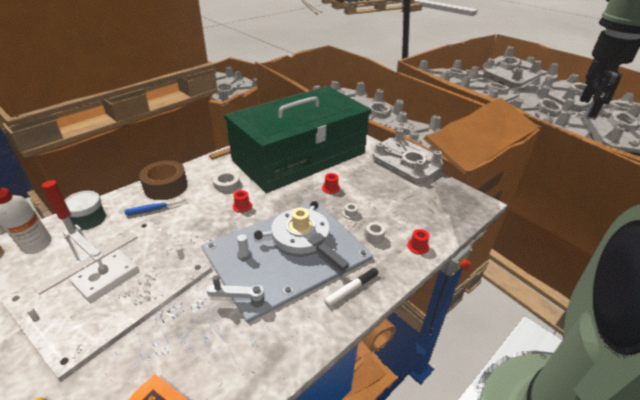

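View pics/top0.png

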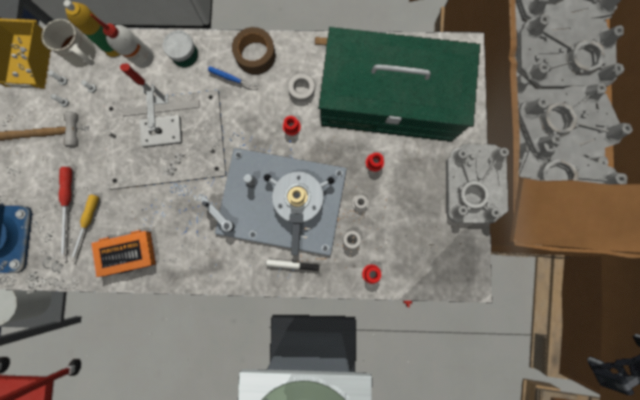

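```bash
cat > h.py <<'E'
import numpy as np, cv2
from workcell import bot
C={n:bot.camera_info(n) for n in("scene","top")}
def ray(n,u,v,z):
    c=C[n];R,_=cv2.Rodrigues(c["rvec"]);o=-R.T@c["tvec"];d=R.T@np.array([(u-c["cx"])/c["fx"],(v-c["cy"])/c["fy"],1])
    return o+d*(z-o[2])/d[2]
def proj(n,p):
    c=C[n];K=np.array([[c["fx"],0,c["cx"]],[0,c["fy"],c["cy"]],[0,0,1]])
    return cv2.projectPoints(np.array([p],float),c["rvec"],c["tvec"],K,None)[0].ravel()
E
python3 - <<'E'
import cv2
from h import *
a=cv2.imread("pics/top0.png")[140:280,190:350]; cv2.imwrite("pics/topz.png",cv2.resize(a,None,fx=5,fy=4.2857*5/5 if 0 else 4.28,interpolation=3)[:600] if 0 else cv2.resize(a,None,fx=4.25,fy=4.25,interpolation=3))
a=cv2.imread("pics/scene0.png")[190:320,190:390]; cv2.imwrite("pics/scenez.png",cv2.resize(a,None,fx=4,fy=4,interpolation=3))
E
```

```text
(no output)
```

View pics/topz.png

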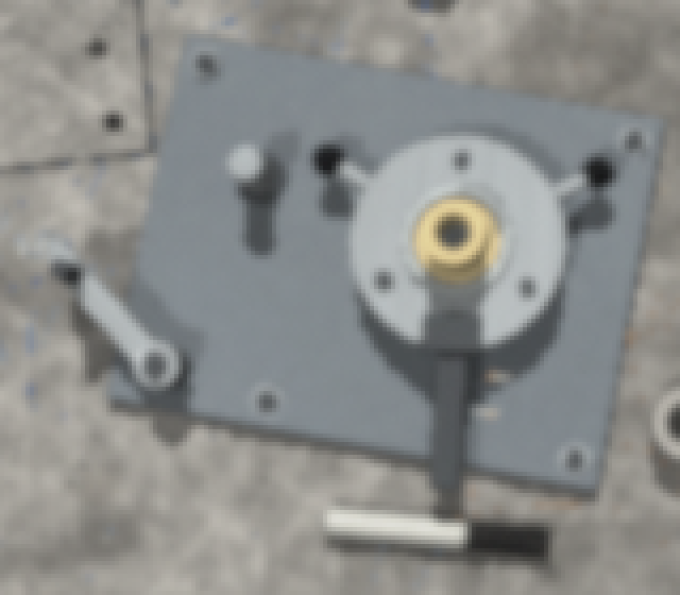

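View pics/scenez.png

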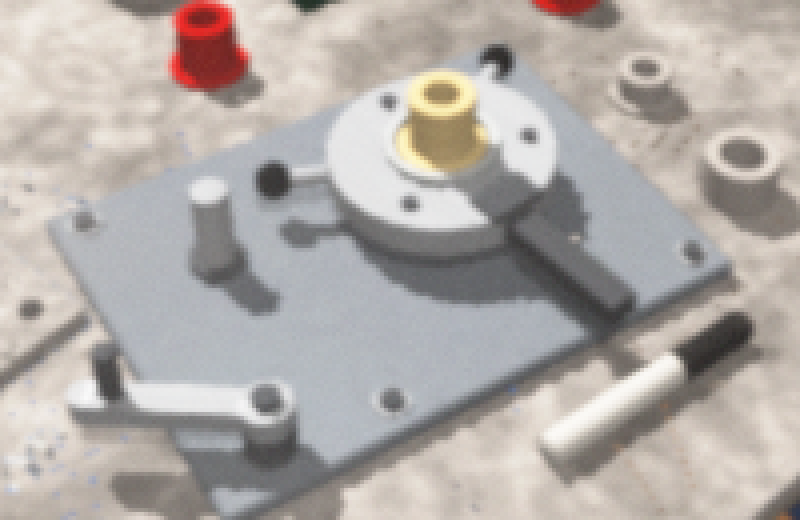

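Run:
```python
from h import *
Z=lambda x,y,z:ray("top",190+(x+.5)/4.25-.5,140+(y+.5)/4.25-.5,z)
S=lambda x,y,z:ray("scene",190+(x+.5)/4-.5,190+(y+.5)/4-.5,z)
hub=Z(458,240,.048);print("hub",hub,"bush",Z(453,232,.086), S(440,92,.086),"discS",S(442,165,.048))
tip=Z(449,516,.045);post=Z(245,160,.064);piv=Z(155,366,.045);ptip=Z(45,245,.045);peg=Z(68,268,.075)
for n,p in dict(tip=tip,post=post,postS=S(210,190,.064),piv=piv,pivS=S(268,398,.045),ptip=ptip,peg=peg,pegS=S(104,348,.075),b1=Z(328,158,.038),b2=Z(600,172,.038),m1=Z(327,525,.009),m2=Z(548,543,.009)).items():
    d=p-hub;print(n,p.round(4),"r",np.hypot(*d[:2]).round(4),"ang",np.degrees(np.arctan2(d[1],d[0])).round(1))
print("pawl",np.hypot(*(ptip-piv)[:2]),np.degrees(np.arctan2(*(ptip-piv)[[1,0]])),"peg",np.hypot(*(peg-piv)[:2]),np.degrees(np.arctan2(*(peg-piv)[[1,0]])))
for z in (.012,):
  for q in((112,402),(597,494),(662,120),(188,40)): print("plate",Z(*q,z).round(3))
```

```text
hub [0.57282903 0.02729968 0.048     ] bush [0.57184001 0.02745119 0.086     ] [0.57306466 0.02833267 0.086     ] discS [0.56146285 0.03728946 0.048     ]
tip [0.4178 0.0276 0.045 ] r 0.155 ang 179.9
post [0.6133 0.1475 0.064 ] r 0.1268 ang 71.4
postS [0.6117 0.1473 0.064 ] r 0.1261 ang 72.1
piv [0.4974 0.1967 0.045 ] r 0.1855 ang 114.0
pivS [0.4997 0.195  0.045 ] r 0.1829 ang 113.6
ptip [0.565  0.2637 0.045 ] r 0.2365 ang 91.9
peg [0.5485 0.2403 0.075 ] r 0.2144 ang 96.5
pegS [0.5492 0.2449 0.075 ] r 0.2189 ang 96.2
b1 [0.6204 0.1047 0.038 ] r 0.0909 ang 58.5
b2 [ 0.6156 -0.0526  0.038 ] r 0.0906 ang -61.8
m1 [0.4099 0.1008 0.009 ] r 0.1787 ang 155.7
m2 [ 0.4029 -0.0275  0.009 ] r 0.1785 ang -162.1
pawl 0.09511580662772404 44.72355828697426 peg 0.0671987708664529 40.45904568578342
plate [0.478 0.229 0.012]
plate [ 0.432 -0.055  0.012]
plate [ 0.653 -0.089  0.012]
plate [0.695 0.196 0.012]
```

```bash
cat >> h.py <<'E'
def rel(wps):
    s=bot.observe();p=s["position"];y0=s["tool_rot"][2]
    print("clock",s["clock"],"p",p.round(4),"rot",s["tool_rot"].round(3),"F",s["force"].round(1),"q1,7",s["qpos"][[0,6]].round(2),"grip",round(s["grip_width"],4))
    from scipy.spatial.transform import Rotation as Ro
    R=Ro.from_euler("xyz",s["tool_rot"]).as_matrix()
    for x,y,z,yaw in wps:
        d=R.T@(np.array([x,y,z])-p)*1e3
        print("dx %.0f dy %.0f dz %.0f yaw %.3f"%(*d,-(np.radians(yaw)-y0)))
E
python3 - <<'E'
from h import *
rel([(.468,-.010,.2,-1),(.468,-.010,.12,-1)])
E
```

```text
clock 0.1 p [ 0.2783 -0.5593  0.2308] rot [-1.571e+00  1.000e-03 -1.109e+00] F [ 0.6 -0.   0.3] q1,7 [ 1.04 -0.11] grip 0.0853
dx -407 dy 31 dz 415 yaw -1.092
dx -407 dy 111 dz 415 yaw -1.092
```

```bash
python3 -m crank '[{"hand":1,"dx":-30,"dy":0,"dz":30,"yaw":-0.1},{"hand":1,"dx":-60,"dy":0,"dz":60,"yaw":-0.2},{"hand":1,"dx":-88,"dy":0,"dz":90,"yaw":-0.3},{"hand":1,"dx":-116,"dy":0,"dz":118,"yaw":-0.4},{"hand":1,"dx":-144,"dy":0,"dz":146,"yaw":-0.5},{"hand":1,"dx":-172,"dy":0,"dz":174,"yaw":-0.6},{"hand":1,"dx":-200,"dy":0,"dz":202,"yaw":-0.7},{"hand":1,"dx":-228,"dy":0,"dz":230,"yaw":-0.8},{"hand":1,"dx":-256,"dy":0,"dz":258,"yaw":-0.9},{"hand":1,"dx":-284,"dy":5,"dz":288,"yaw":-1.0},{"hand":1,"dx":-312,"dy":10,"dz":316,"yaw":-1.09},{"hand":1,"dx":-340,"dy":15,"dz":345,"yaw":-1.09}]' 30
python3 - <<'E'
from h import *
rel([(.468,-.010,.2,-1),(.468,-.010,.1,-1)])
E
```

```text
clock: 1.1
position: [0.4359, -0.0997, 0.2162]
tool_rot: [-1.571, -0.0, -0.013]
force: [1.9, -0.4, 1.2]
grip_width: -0.0001
clock 1.1 p [ 0.4359 -0.0997  0.2162] rot [-1.571 -0.    -0.013] F [ 1.9 -0.4  1.2] q1,7 [ 0.48 -0.1 ] grip -0.0001
dx 31 dy 16 dz 90 yaw 0.004
dx 31 dy 116 dz 90 yaw 0.004
```

```bash
python3 -m crank '[{"hand":1,"dx":12,"dy":6,"dz":36},{"hand":1,"dx":24,"dy":12,"dz":65},{"hand":1,"dx":31,"dy":16,"dz":88},{"hand":1,"dx":31,"dy":40,"dz":90},{"hand":1,"dx":31,"dy":70,"dz":90},{"hand":1,"dx":31,"dy":96,"dz":90},{"hand":1,"dx":31,"dy":116,"dz":90},{"hand":1,"dx":31,"dy":126,"dz":90},{"hand":1,"dx":31,"dy":126,"dz":90}]'
python3 - <<'E'
from h import *
rel([(.468,-.010,.025,-1)]); print(bot.observe()["qpos"])
for n in("scene","top"): cv2.imwrite(f"pics/{n}1.png",cv2.resize(bot.grab_frame(n)[130:330,170:410,::-1],None,fx=3,fy=3,interpolation=3))
E
```

```text
clock 1.1 p [ 0.4359 -0.0997  0.2162] rot [-1.571 -0.    -0.013] F [ 1.9 -0.4  1.2] q1,7 [ 0.48 -0.1 ] grip -0.0001
dx 31 dy 191 dz 90 yaw 0.004
[ 0.48069739  0.287814   -0.46646368  2.04590316  0.17179449  0.84432866
 -0.09695151]$[0]: bad value
```

View pics/scene1.png

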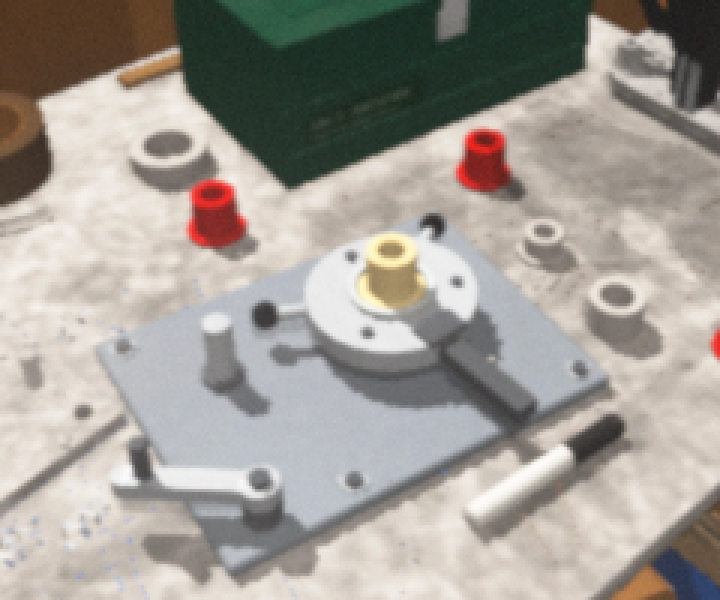

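View pics/top1.png

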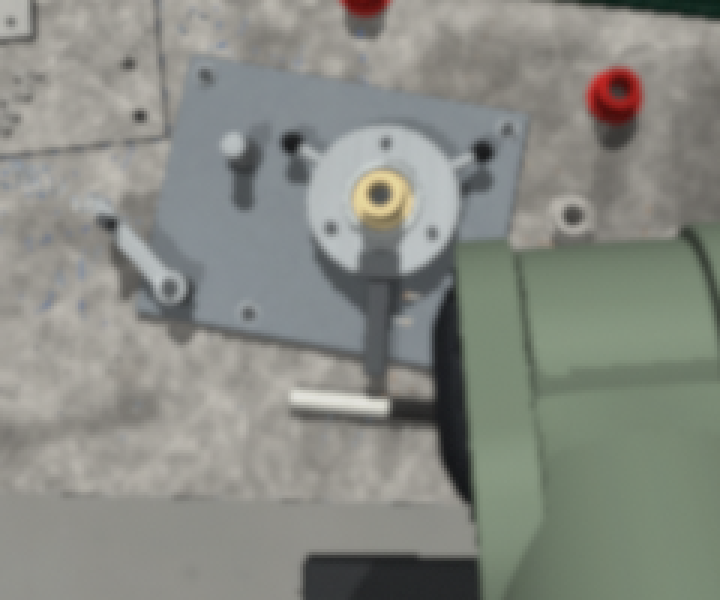

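The move was refused because each row needs a yaw value. The pictures show the gripper to the right of the flat arm, with everything else unchanged. I'll resend it.

```bash
python3 -m crank '[{"hand":1,"dx":12,"dy":6,"dz":36,"yaw":0},{"hand":1,"dx":24,"dy":12,"dz":65,"yaw":0},{"hand":1,"dx":31,"dy":16,"dz":85,"yaw":0},{"hand":1,"dx":31,"dy":40,"dz":85,"yaw":0},{"hand":1,"dx":31,"dy":70,"dz":85,"yaw":0},{"hand":1,"dx":31,"dy":96,"dz":85,"yaw":0},{"hand":1,"dx":31,"dy":116,"dz":85,"yaw":0},{"hand":1,"dx":31,"dy":126,"dz":85,"yaw":0},{"hand":1,"dx":31,"dy":126,"dz":85,"yaw":0}]'
python3 - <<'E'
from h import *
rel([(.468,-.010,.025,-1)]); print(bot.observe()["qpos"])
for n in("scene","top"): cv2.imwrite(f"pics/{n}2.png",cv2.resize(bot.grab_frame(n)[130:330,170:410,::-1],None,fx=3,fy=3,interpolation=3))
E
```

```text
clock: 1.95
position: [0.4674, -0.0172, 0.0887]
tool_rot: [-1.571, 0.003, -0.019]
force: [-1.0, 0.2, -0.2]
grip_width: -0.0003
clock 1.95 p [ 0.4674 -0.0172  0.0887] rot [-1.571  0.003 -0.019] F [-1.   0.2 -0.2] q1,7 [ 0.22 -0.46] grip -0.0003
dx 1 dy 64 dz 7 yaw -0.002
[ 0.21821911  0.53089592 -0.3988073   2.10275998  0.36762334  0.57731915
 -0.4621413 ]
```

View pics/scene2.png

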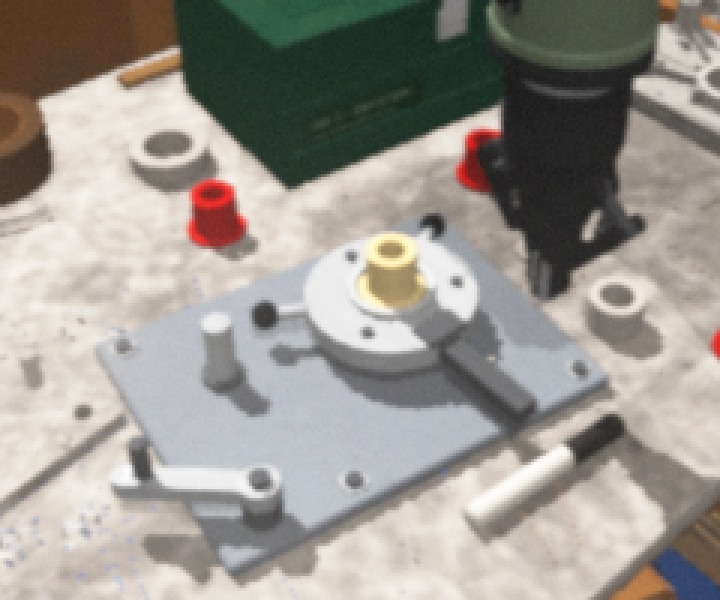

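```bash
python3 -m crank '[{"hand":1,"dx":0,"dy":25,"dz":3,"yaw":0},{"hand":1,"dx":1,"dy":45,"dz":3,"yaw":0},{"hand":1,"dx":1,"dy":58,"dz":3,"yaw":0},{"hand":1,"dx":1,"dy":64,"dz":3,"yaw":0},{"hand":1,"dx":1,"dy":64,"dz":3,"yaw":0}]'
python3 - <<'E'
from h import *
hub=np.array([.573,.0275])
def wp(th,r=.105,off=.020):
    t=np.radians(th);d=np.array([np.cos(t),np.sin(t)]);n=np.array([-d[1],d[0]])
    p=hub+r*d+off*n;return (*p,.025,th-180)
rel([wp(a) for a in (179,175,171,167,163,159,155,151,147,143)])
for n in("scene",): cv2.imwrite(f"pics/{n}3.png",cv2.resize(bot.grab_frame(n)[130:330,170:410,::-1],None,fx=3,fy=3,interpolation=3))
E
```

```text
clock: 2.47
position: [0.4697, -0.0141, 0.0264]
tool_rot: [-1.571, 0.0, -0.019]
force: [0.0, 0.4, 0.2]
grip_width: -0.0
clock 2.4667 p [ 0.4697 -0.0141  0.0264] rot [-1.571  0.    -0.019] F [0.  0.4 0.2] q1,7 [ 0.14 -0.55] grip -0.0
dx -2 dy 1 dz 23 yaw -0.002
dx -4 dy 1 dz 31 yaw 0.068
dx -4 dy 1 dz 38 yaw 0.138
dx -4 dy 1 dz 46 yaw 0.208
dx -4 dy 1 dz 53 yaw 0.278
dx -3 dy 1 dz 60 yaw 0.347
dx -2 dy 1 dz 68 yaw 0.417
dx 0 dy 1 dz 75 yaw 0.487
dx 3 dy 1 dz 82 yaw 0.557
dx 6 dy 1 dz 89 yaw 0.627
```

View pics/scene3.png

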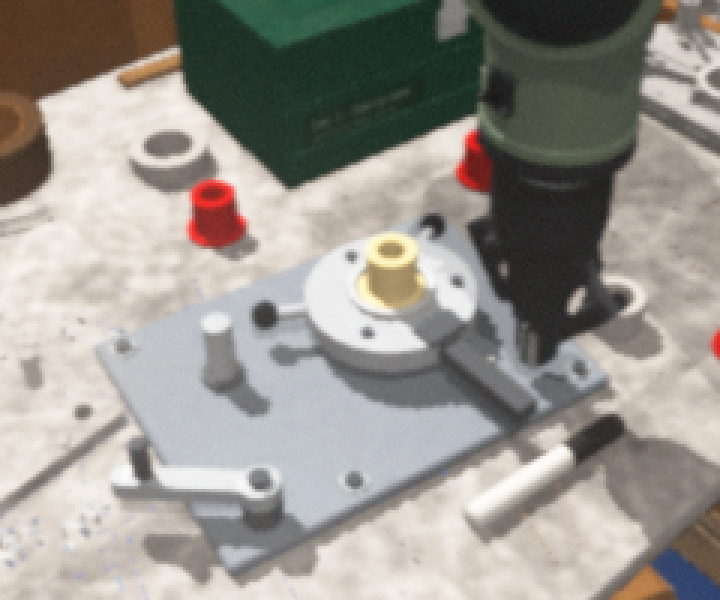

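Descended: the fingers stand on the plate's free side of the flat arm, with a small gap (scene crop about (540,350)). Next I start the push.

```bash
python3 -m crank '[{"hand":1,"dx":-1,"dy":1,"dz":8,"yaw":0},{"hand":1,"dx":-2,"dy":1,"dz":15,"yaw":0},{"hand":1,"dx":-2,"dy":1,"dz":20,"yaw":0},{"hand":1,"dx":-3,"dy":1,"dz":25,"yaw":0.02},{"hand":1,"dx":-4,"dy":1,"dz":31,"yaw":0.07},{"hand":1,"dx":-4,"dy":1,"dz":38,"yaw":0.14},{"hand":1,"dx":-4,"dy":1,"dz":46,"yaw":0.21},{"hand":1,"dx":-4,"dy":1,"dz":53,"yaw":0.28},{"hand":1,"dx":-3,"dy":1,"dz":60,"yaw":0.35},{"hand":1,"dx":-2,"dy":1,"dz":68,"yaw":0.42},{"hand":1,"dx":0,"dy":1,"dz":75,"yaw":0.49},{"hand":1,"dx":3,"dy":1,"dz":82,"yaw":0.56}]'
cat >> h.py <<'E'
hub=np.array([.573,.0275])
def wp(th,r=.105,off=.020):
    t=np.radians(th);d=np.array([np.cos(t),np.sin(t)]);n=np.array([-d[1],d[0]])
    p=hub+r*d+off*n;return (*p,.025,th-180)
E
python3 - <<'E'
from h import *
rel([wp(a) for a in range(147,98,-4)])
for n in("scene","top"): cv2.imwrite(f"pics/{n}4.png",cv2.resize(bot.grab_frame(n)[130:330,170:410,::-1],None,fx=3,fy=3,interpolation=3))
E
```

```text
clock: 3.52
position: [0.4735, 0.0683, 0.0255]
tool_rot: [-1.572, 0.0, -0.583]
force: [-2.9, -1.7, 1.7]
grip_width: -0.0003
clock 3.5167 p [0.4735 0.0683 0.0255] rot [-1.572  0.    -0.583] F [-2.9 -1.7  1.7] q1,7 [-0.15 -1.08] grip -0.0003
dx 1 dy 1 dz -0 yaw -0.007
dx -1 dy 0 dz 7 yaw 0.062
dx -1 dy 0 dz 15 yaw 0.132
dx -1 dy 0 dz 22 yaw 0.202
dx -1 dy 0 dz 30 yaw 0.272
dx -0 dy 0 dz 37 yaw 0.342
dx 1 dy 0 dz 44 yaw 0.411
dx 3 dy 0 dz 52 yaw 0.481
dx 6 dy 0 dz 59 yaw 0.551
dx 8 dy 0 dz 66 yaw 0.621
dx 12 dy 0 dz 72 yaw 0.691
dx 16 dy 0 dz 79 yaw 0.761
dx 20 dy 0 dz 85 yaw 0.830
```

View pics/scene4.png

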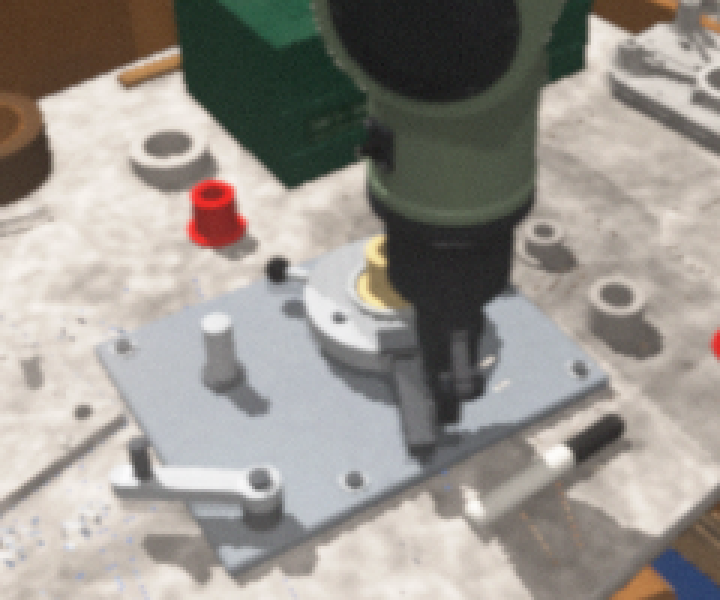

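View pics/top4.png

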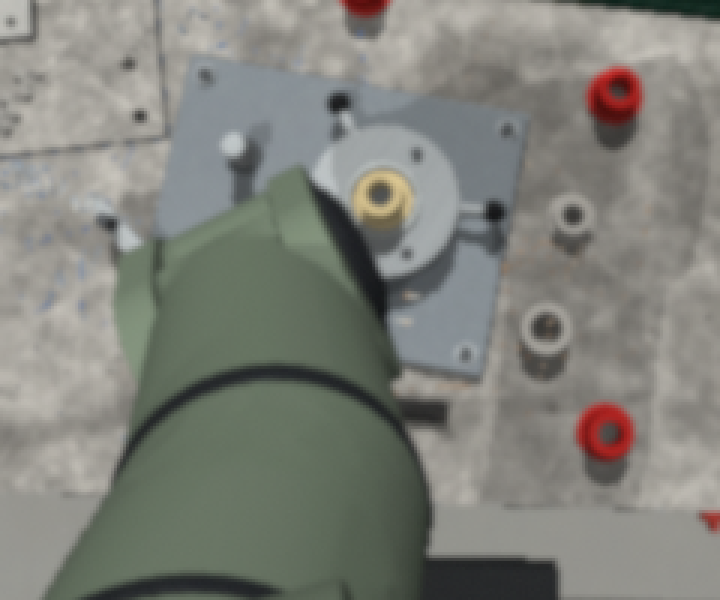

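The arm has turned about 33° with light force and the brass bush is still in its nest. I'll continue.

```bash
python3 -m crank '[{"hand":1,"dx":-1,"dy":0,"dz":7,"yaw":0.06},{"hand":1,"dx":-1,"dy":0,"dz":15,"yaw":0.13},{"hand":1,"dx":-1,"dy":0,"dz":22,"yaw":0.20},{"hand":1,"dx":-1,"dy":0,"dz":30,"yaw":0.27},{"hand":1,"dx":0,"dy":0,"dz":37,"yaw":0.34},{"hand":1,"dx":1,"dy":0,"dz":44,"yaw":0.41},{"hand":1,"dx":3,"dy":0,"dz":52,"yaw":0.48},{"hand":1,"dx":6,"dy":0,"dz":59,"yaw":0.55},{"hand":1,"dx":8,"dy":0,"dz":66,"yaw":0.62},{"hand":1,"dx":12,"dy":0,"dz":72,"yaw":0.69},{"hand":1,"dx":16,"dy":0,"dz":79,"yaw":0.76},{"hand":1,"dx":20,"dy":0,"dz":85,"yaw":0.83}]'
python3 - <<'E'
from h import *
rel([wp(a) for a in (99,96,93,91,89,87,85,83,81,79,77,75)]);print(bot.observe()["qpos"].round(2))
for n in("scene",): cv2.imwrite(f"pics/{n}5.png",cv2.resize(bot.grab_frame(n)[130:330,170:410,::-1],None,fx=3,fy=3,interpolation=3))
E
```

```text
clock: 4.62
position: [0.5369, 0.1279, 0.0253]
tool_rot: [-1.572, -0.0, -1.41]
force: [-3.4, -3.3, 0.4]
grip_width: 0.0001
clock 4.6167 p [0.5369 0.1279 0.0253] rot [-1.572 -0.    -1.41 ] F [-3.4 -3.3  0.4] q1,7 [-0.38 -1.69] grip 0.0001
dx -0 dy 0 dz -0 yaw 0.003
dx -1 dy 0 dz 5 yaw 0.056
dx -2 dy 0 dz 11 yaw 0.108
dx -2 dy 0 dz 15 yaw 0.143
dx -2 dy 0 dz 19 yaw 0.178
dx -2 dy 0 dz 22 yaw 0.213
dx -2 dy 0 dz 26 yaw 0.248
dx -2 dy 0 dz 30 yaw 0.283
dx -1 dy 0 dz 33 yaw 0.318
dx -1 dy 0 dz 37 yaw 0.353
dx 0 dy 0 dz 41 yaw 0.387
dx 1 dy 0 dz 44 yaw 0.422
[-0.38  0.71  0.05  1.93 -0.07  0.5  -1.69]
```

View pics/scene5.png

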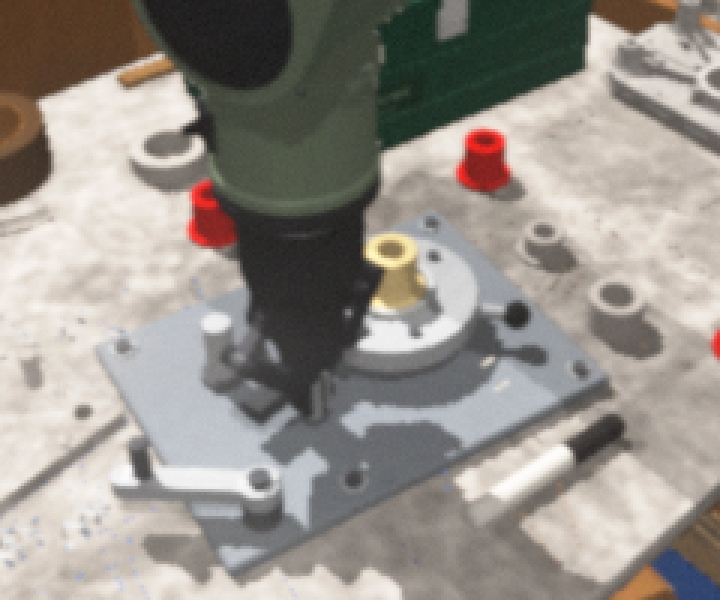

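```bash
python3 -m crank '[{"hand":1,"dx":-1,"dy":0,"dz":5,"yaw":0.05},{"hand":1,"dx":-2,"dy":0,"dz":10,"yaw":0.10},{"hand":1,"dx":-2,"dy":0,"dz":15,"yaw":0.14},{"hand":1,"dx":-2,"dy":0,"dz":19,"yaw":0.18},{"hand":1,"dx":-2,"dy":0,"dz":22,"yaw":0.21},{"hand":1,"dx":-2,"dy":0,"dz":26,"yaw":0.25},{"hand":1,"dx":-2,"dy":0,"dz":28,"yaw":0.27},{"hand":1,"dx":-2,"dy":0,"dz":30,"yaw":0.29},{"hand":1,"dx":-2,"dy":0,"dz":31,"yaw":0.30},{"hand":1,"dx":-2,"dy":0,"dz":32,"yaw":0.31}]'
python3 - <<'E'
from h import *
rel([wp(a) for a in (83,81,79,77,75)]);print(bot.observe()["qpos"].round(2))
E
```

```text
clock: 5.5
position: [0.5685, 0.135, 0.0253]
tool_rot: [-1.571, -0.0, -1.719]
force: [-2.1, -0.5, 0.3]
grip_width: -0.0001
clock 5.5 p [0.5685 0.135  0.0253] rot [-1.571 -0.    -1.719] F [-2.1 -0.5  0.3] q1,7 [-0.43 -1.9 ] grip -0.0001
dx 1 dy 0 dz -2 yaw -0.026
dx 1 dy 0 dz 1 yaw 0.009
dx -0 dy 0 dz 5 yaw 0.044
dx -1 dy 0 dz 9 yaw 0.079
dx -1 dy 0 dz 12 yaw 0.114
[-0.43  0.75  0.13  1.85 -0.17  0.56 -1.9 ]
```

```bash
python3 -m crank '[{"hand":1,"dx":0,"dy":0,"dz":1,"yaw":0.01},{"hand":1,"dx":0,"dy":0,"dz":2,"yaw":0.01},{"hand":1,"dx":0,"dy":0,"dz":3,"yaw":0.02},{"hand":1,"dx":0,"dy":0,"dz":4,"yaw":0.02},{"hand":1,"dx":0,"dy":0,"dz":4,"yaw":0.02}]'
python3 - <<'E'
from h import *
rel([wp(a) for a in (81,79,77,75)])
E
```

```text
clock: 5.92
position: [0.5695, 0.1352, 0.025]
tool_rot: [-1.577, -0.001, -1.738]
force: [-20.8, 3.5, 13.7]
grip_width: 0.0001
clock 5.9167 p [0.5695 0.1352 0.025 ] rot [-1.577e+00 -1.000e-03 -1.738e+00] F [-20.8   3.5  13.7] q1,7 [-0.43 -1.91] grip 0.0001
dx 1 dy -0 dz 0 yaw -0.010
dx 0 dy -0 dz 4 yaw 0.025
dx -0 dy -0 dz 8 yaw 0.060
dx -1 dy -0 dz 11 yaw 0.095
```

```bash
python3 -m crank '[{"hand":1,"dx":0,"dy":0,"dz":0,"yaw":0},{"hand":1,"dx":0,"dy":0,"dz":-8,"yaw":0},{"hand":1,"dx":0,"dy":0,"dz":-20,"yaw":0},{"hand":1,"dx":0,"dy":-10,"dz":-24,"yaw":0},{"hand":1,"dx":0,"dy":-35,"dz":-24,"yaw":0},{"hand":1,"dx":0,"dy":-65,"dz":-24,"yaw":0},{"hand":1,"dx":0,"dy":-95,"dz":-24,"yaw":0},{"hand":1,"dx":0,"dy":-125,"dz":-24,"yaw":-0.1},{"hand":1,"dx":0,"dy":-145,"dz":-45,"yaw":-0.2},{"hand":1,"dx":0,"dy":-150,"dz":-80,"yaw":-0.3},{"hand":1,"dx":0,"dy":-150,"dz":-115,"yaw":-0.4},{"hand":1,"dx":0,"dy":-150,"dz":-140,"yaw":-0.5}]'
python3 - <<'E'
from h import *
rel([wp(a) for a in (81,)])
for n in("scene","top"): cv2.imwrite(f"pics/{n}6.png",cv2.resize(bot.grab_frame(n)[130:330,170:410,::-1],None,fx=3,fy=3,interpolation=3))
E
```

```text
clock: 6.92
position: [0.4327, 0.1583, 0.1766]
tool_rot: [-1.569, 0.0, -1.234]
force: [1.6, 0.1, 0.2]
grip_width: 0.0002
clock 6.9167 p [0.4327 0.1583 0.1766] rot [-1.569  0.    -1.234] F [1.6 0.1 0.2] q1,7 [-0.53 -1.68] grip 0.0002
dx 68 dy 152 dz 121 yaw 0.494
```

View pics/scene6.png

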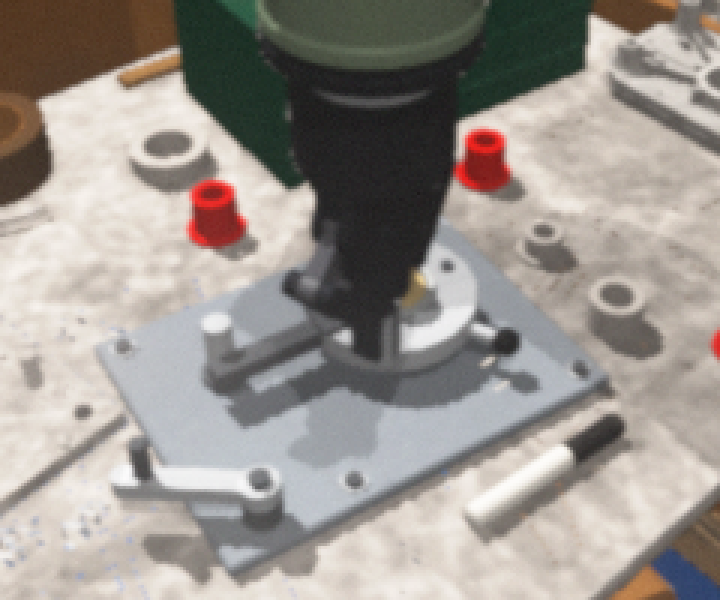

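View pics/top6.png

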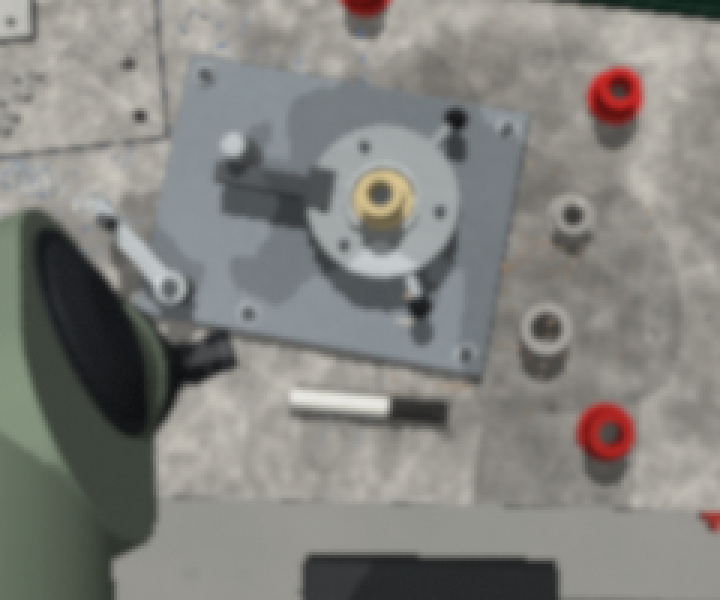

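Top view: the arm lies against the post at crop (233,147), the brass bush is still in its nest at (380,193), and the loose parts have not moved. Next is the pawl.

```bash
cat >> h.py <<'E'
piv=np.array([.498,.196])
def pw(th,off,r=.070,z=.054):
    t=np.radians(th);d=np.array([np.cos(t),np.sin(t)]);n=np.array([-d[1],d[0]])
    p=piv+r*d+off*n;return (*p,z,th)
E
python3 - <<'E'
from h import *
b=[ray("top",170+x/3,130+y/3,.038) for x,y in((419,306),(456,118))]
for p in b: print(p.round(4),np.degrees(np.arctan2(p[1]-.0275,p[0]-.573)))
rel([pw(43,.04,z=.15)])
E
```

```text
[ 0.4876 -0.0044  0.038 ] -159.545256545975
[ 0.642  -0.0304  0.038 ] -40.02379630851716
clock 7.0167 p [0.4319 0.1587 0.1765] rot [-1.570e+00  1.000e-03 -1.232e+00] F [ 0.2 -0.3  0.7] q1,7 [-0.53 -1.68] grip 0.0002
dx -78 dy 27 dz 123 yaw -1.983
```

```bash
python3 -m crank '[{"hand":1,"dx":-8,"dy":0,"dz":8,"yaw":-0.12},{"hand":1,"dx":-16,"dy":0,"dz":17,"yaw":-0.24},{"hand":1,"dx":-24,"dy":0,"dz":27,"yaw":-0.36},{"hand":1,"dx":-32,"dy":0,"dz":38,"yaw":-0.48},{"hand":1,"dx":-40,"dy":0,"dz":49,"yaw":-0.6},{"hand":1,"dx":-48,"dy":0,"dz":60,"yaw":-0.72},{"hand":1,"dx":-56,"dy":0,"dz":72,"yaw":-0.84},{"hand":1,"dx":-63,"dy":0,"dz":84,"yaw":-0.96},{"hand":1,"dx":-70,"dy":0,"dz":96,"yaw":-1.08},{"hand":1,"dx":-78,"dy":0,"dz":108,"yaw":-1.2},{"hand":1,"dx":-78,"dy":5,"dz":116,"yaw":-1.32},{"hand":1,"dx":-78,"dy":10,"dz":123,"yaw":-1.44}]'
python3 - <<'E'
from h import *
rel([pw(43,.04,z=.10),pw(43,.04)]);print(bot.observe()["qpos"].round(2))
E
```

```text
clock: 8.02
position: [0.5269, 0.2725, 0.1661]
tool_rot: [-1.57, -0.002, 0.206]
force: [-0.4, -0.1, -1.2]
grip_width: 0.0005
clock 8.0167 p [0.5269 0.2725 0.1661] rot [-1.57  -0.002  0.206] F [-0.4 -0.1 -1.2] q1,7 [-0.37 -0.55] grip 0.0005
dx -5 dy 66 dz 2 yaw -0.544
dx -5 dy 112 dz 1 yaw -0.544
[-0.37  0.56 -0.29  1.74  0.2   0.87 -0.55]
```

```bash
python3 -m crank '[{"hand":1,"dx":-5,"dy":0,"dz":2,"yaw":-0.12},{"hand":1,"dx":-5,"dy":10,"dz":2,"yaw":-0.24},{"hand":1,"dx":-5,"dy":30,"dz":2,"yaw":-0.36},{"hand":1,"dx":-5,"dy":52,"dz":2,"yaw":-0.48},{"hand":1,"dx":-5,"dy":75,"dz":2,"yaw":-0.54},{"hand":1,"dx":-5,"dy":95,"dz":2,"yaw":-0.54},{"hand":1,"dx":-5,"dy":108,"dz":2,"yaw":-0.54},{"hand":1,"dx":-5,"dy":112,"dz":2,"yaw":-0.54},{"hand":1,"dx":-5,"dy":112,"dz":2,"yaw":-0.54}]'
python3 - <<'E'
from h import *
rel([pw(a,.0175) for a in range(43,6,-3)]);print(bot.observe()["qpos"].round(2))
for n in("scene","top"): cv2.imwrite(f"pics/{n}7.png",cv2.resize(bot.grab_frame(n)[130:330,150:390,::-1],None,fx=3,fy=3,interpolation=3))
E
```

```text
clock: 8.77
position: [0.5203, 0.2727, 0.053]
tool_rot: [-1.571, 0.001, 0.74]
force: [-0.0, -0.0, -0.6]
grip_width: -0.0002
clock 8.7667 p [0.5203 0.2727 0.053 ] rot [-1.571e+00  1.000e-03  7.400e-01] F [-0.  -0.  -0.6] q1,7 [-0.33 -0.17] grip -0.0002
dx 2 dy -1 dz -23 yaw -0.010
dx 3 dy -1 dz -27 yaw 0.042
dx 3 dy -1 dz -31 yaw 0.094
dx 4 dy -1 dz -35 yaw 0.147
dx 4 dy -1 dz -38 yaw 0.199
dx 4 dy -1 dz -42 yaw 0.251
dx 4 dy -1 dz -46 yaw 0.304
dx 4 dy -1 dz -50 yaw 0.356
dx 3 dy -1 dz -53 yaw 0.408
dx 2 dy -1 dz -57 yaw 0.461
dx 1 dy -1 dz -61 yaw 0.513
dx 0 dy -1 dz -64 yaw 0.566
dx -1 dy -1 dz -68 yaw 0.618
[-0.33  0.72 -0.36  1.81  0.38  0.68 -0.17]
```

View pics/scene7.png

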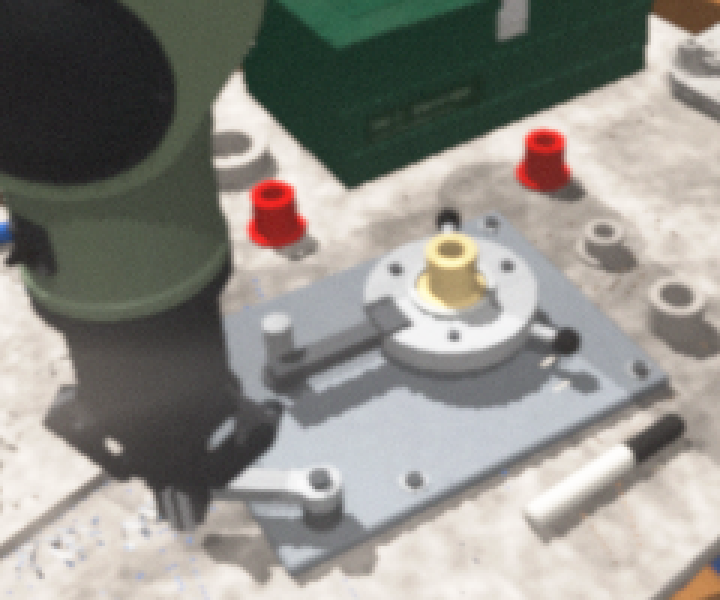

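View pics/top7.png

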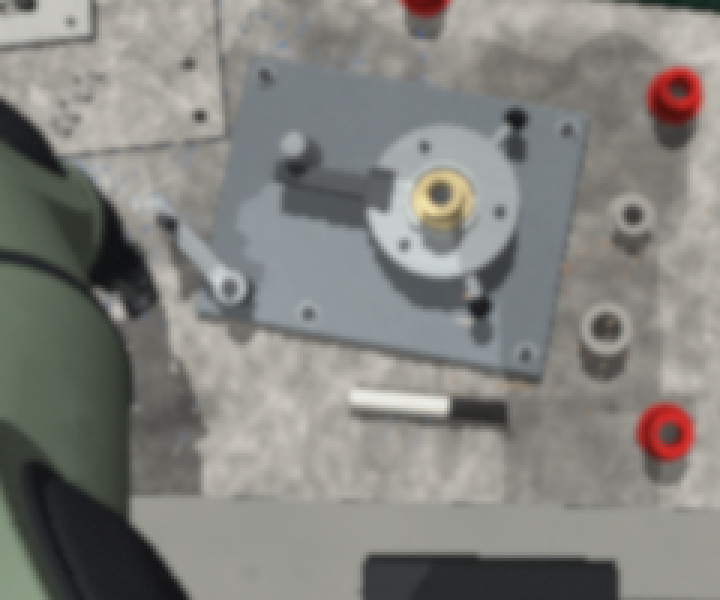

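Run:
```python
from h import *
for n in("scene","top"):
  for p in((.5203,.2727,.053),(.5203,.2727,.12),(.549,.243,.075),(.549,.243,.045)): print(n,((proj(n,p)-[150,130])*3).round())
```

```text
scene [187. 519.]
scene [169. 442.]
scene [200. 438.]
scene [207. 471.]
top [133. 256.]
top [103. 247.]
top [164. 217.]
top [175. 222.]
```

The projected tip (187,519) matches the scene view. The fingers stand on the open side of the peg, and the table is home. I'll push the pawl.

```bash
python3 -m crank '[{"hand":1,"dx":2,"dy":0,"dz":-8,"yaw":0},{"hand":1,"dx":2,"dy":0,"dz":-15,"yaw":0},{"hand":1,"dx":2,"dy":0,"dz":-20,"yaw":0},{"hand":1,"dx":2,"dy":0,"dz":-25,"yaw":0.02},{"hand":1,"dx":3,"dy":0,"dz":-30,"yaw":0.08},{"hand":1,"dx":4,"dy":0,"dz":-35,"yaw":0.15},{"hand":1,"dx":4,"dy":0,"dz":-40,"yaw":0.22},{"hand":1,"dx":4,"dy":0,"dz":-46,"yaw":0.30},{"hand":1,"dx":3,"dy":0,"dz":-51,"yaw":0.38},{"hand":1,"dx":2,"dy":0,"dz":-57,"yaw":0.46},{"hand":1,"dx":0,"dy":0,"dz":-63,"yaw":0.54},{"hand":1,"dx":-1,"dy":0,"dz":-68,"yaw":0.62}]'
python3 - <<'E'
from h import *
rel([pw(a,.0175) for a in range(10,-33,-3)]);print(bot.observe()["qpos"].round(2))
for n in("scene","top"): cv2.imwrite(f"pics/{n}8.png",cv2.resize(bot.grab_frame(n)[130:330,150:390,::-1],None,fx=3,fy=3,interpolation=3))
E
```

```text
clock: 9.87
position: [0.5657, 0.2213, 0.0535]
tool_rot: [-1.571, -0.0, 0.115]
force: [-0.8, 1.0, 0.3]
grip_width: -0.0003
clock 9.8667 p [0.5657 0.2213 0.0535] rot [-1.571 -0.     0.115] F [-0.8  1.   0.3] q1,7 [-0.33 -0.55] grip -0.0003
dx -1 dy -1 dz 4 yaw -0.059
dx -0 dy -1 dz 1 yaw -0.007
dx 1 dy -1 dz -3 yaw 0.046
dx 1 dy -1 dz -7 yaw 0.098
dx 2 dy -1 dz -11 yaw 0.150
dx 2 dy -1 dz -14 yaw 0.203
dx 2 dy -1 dz -18 yaw 0.255
dx 2 dy -1 dz -22 yaw 0.307
dx 2 dy -1 dz -26 yaw 0.360
dx 1 dy -1 dz -29 yaw 0.412
dx 0 dy -1 dz -33 yaw 0.464
dx -1 dy -1 dz -37 yaw 0.517
dx -2 dy -1 dz -40 yaw 0.569
dx -3 dy -1 dz -44 yaw 0.622
dx -5 dy -1 dz -47 yaw 0.674
[-0.33  0.73 -0.21  1.76  0.22  0.67 -0.55]
```

View pics/scene8.png

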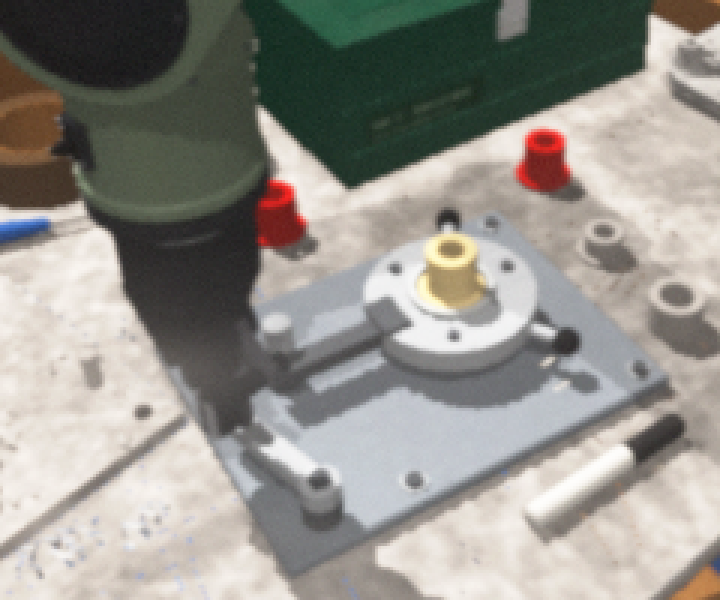

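View pics/top8.png

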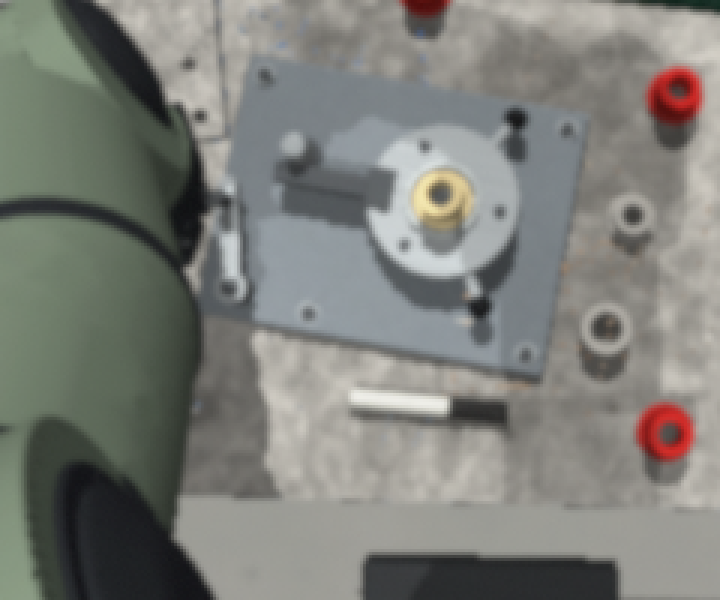

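```bash
python3 - <<'E'
from h import *
p=np.array([.5657,.2213,.0535]);d=np.array([np.cos(.115),np.sin(.115),0])
for r in(.035,.045,.057):
  for h in(.03,.04,.05,.06): print(r,h,((proj("scene",p+r*d+[0,0,h])-[150,130])*3).round())
E
python3 - <<'E'
import cv2
a=cv2.imread("pics/scene8.png")[200:480,100:400]; cv2.imwrite("pics/k.png",cv2.resize(a,None,fx=2,fy=2,interpolation=3))
E
```

```text
0.035 0.03 [178. 366.]
0.035 0.04 [176. 355.]
0.035 0.05 [173. 343.]
0.035 0.06 [171. 331.]
0.045 0.03 [168. 359.]
0.045 0.04 [166. 347.]
0.045 0.05 [163. 335.]
0.045 0.06 [161. 324.]
0.057 0.03 [156. 349.]
0.057 0.04 [154. 338.]
0.057 0.05 [151. 326.]
0.057 0.06 [148. 315.]
```

View pics/k.png

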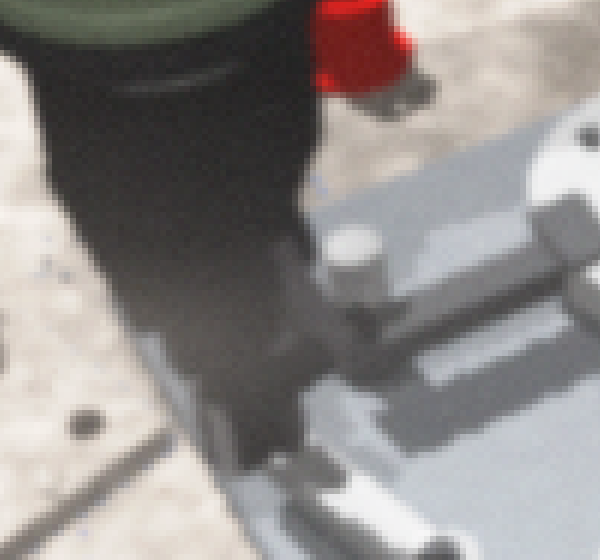

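```bash
python3 -m crank '[{"hand":1,"dx":0,"dy":-2,"dz":-3,"yaw":0.05},{"hand":1,"dx":-1,"dy":-4,"dz":-7,"yaw":0.10},{"hand":1,"dx":-2,"dy":-5,"dz":-11,"yaw":0.15},{"hand":1,"dx":-3,"dy":-5,"dz":-14,"yaw":0.20},{"hand":1,"dx":-3,"dy":-5,"dz":-18,"yaw":0.25},{"hand":1,"dx":-3,"dy":-5,"dz":-21,"yaw":0.30},{"hand":1,"dx":-3,"dy":-5,"dz":-24,"yaw":0.34},{"hand":1,"dx":-3,"dy":-5,"dz":-26,"yaw":0.37},{"hand":1,"dx":-3,"dy":-5,"dz":-27,"yaw":0.39}]'
python3 - <<'E'
from h import *
rel([pw(a,.0175,r=.066,z=.058) for a in range(-11,-33,-3)]);print(bot.observe()["qpos"].round(2))
for n in("scene","top"): cv2.imwrite(f"pics/{n}9.png",cv2.resize(bot.grab_frame(n)[130:330,150:390,::-1],None,fx=3,fy=3,interpolation=3))
E
```

```text
clock: 10.72
position: [0.5656, 0.1947, 0.0584]
tool_rot: [-1.571, 0.0, -0.269]
force: [-0.8, 1.4, -0.3]
grip_width: 0.0002
clock 10.7167 p [0.5656 0.1947 0.0584] rot [-1.571  0.    -0.269] F [-0.8  1.4 -0.3] q1,7 [-0.35 -0.8 ] grip 0.0002
dx -1 dy 0 dz 6 yaw -0.077
dx 0 dy 0 dz 2 yaw -0.025
dx 1 dy 0 dz -1 yaw 0.028
dx 2 dy 0 dz -5 yaw 0.080
dx 2 dy 0 dz -8 yaw 0.132
dx 3 dy 0 dz -12 yaw 0.185
dx 3 dy 0 dz -15 yaw 0.237
dx 3 dy 0 dz -19 yaw 0.289
[-0.35  0.71 -0.11  1.79  0.12  0.65 -0.8 ]
```

View pics/scene9.png

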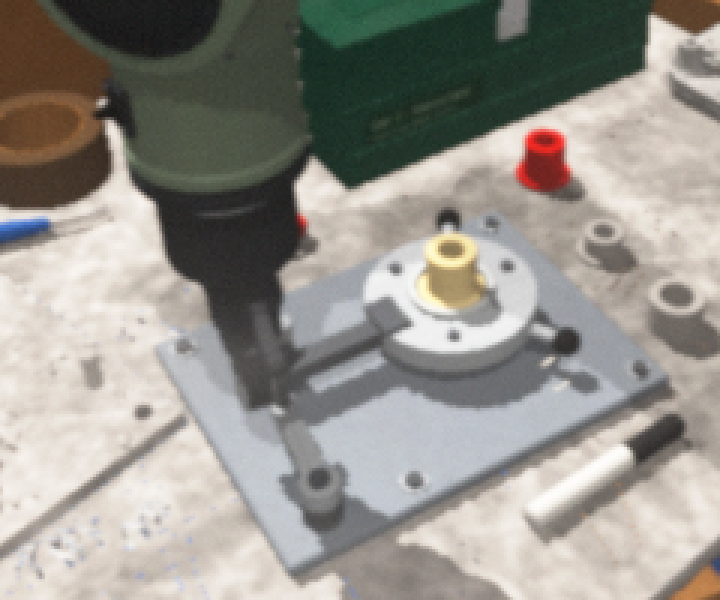

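View pics/top9.png

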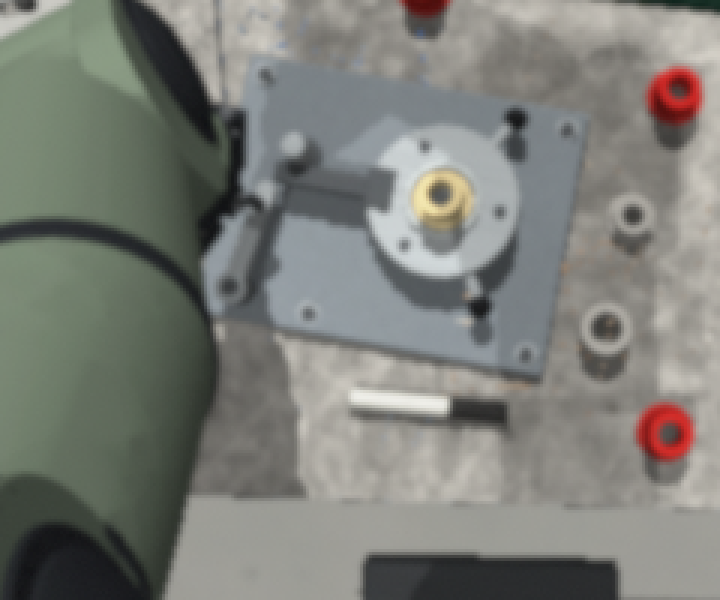

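Pawl at about -18°, its tip at top crop (268,190), close to the arm's flank at about (285,180). Small steps from here, checking the force.

```bash
python3 -m crank '[{"hand":1,"dx":1,"dy":0,"dz":-3,"yaw":0.05},{"hand":1,"dx":2,"dy":0,"dz":-5,"yaw":0.08},{"hand":1,"dx":2,"dy":0,"dz":-7,"yaw":0.11},{"hand":1,"dx":2,"dy":0,"dz":-8,"yaw":0.13},{"hand":1,"dx":2,"dy":0,"dz":-8,"yaw":0.13}]'
python3 - <<'E'
from h import *
rel([pw(a,.0175,r=.066,z=.058) for a in range(-20,-40,-3)])
E
```

```text
clock: 11.23
position: [0.5654, 0.1863, 0.0583]
tool_rot: [-1.571, -0.0, -0.4]
force: [0.4, 0.7, 0.1]
grip_width: 0.0
clock 11.2333 p [0.5654 0.1863 0.0583] rot [-1.571 -0.    -0.4  ] F [0.4 0.7 0.1] q1,7 [-0.36 -0.89] grip 0.0
dx -1 dy 0 dz 4 yaw -0.051
dx 0 dy 0 dz 0 yaw 0.001
dx 1 dy 0 dz -3 yaw 0.054
dx 2 dy 0 dz -7 yaw 0.106
dx 2 dy 0 dz -10 yaw 0.158
dx 2 dy 0 dz -14 yaw 0.211
dx 2 dy 0 dz -18 yaw 0.263
```

```bash
python3 -m crank '[{"hand":1,"dx":0,"dy":0,"dz":-1,"yaw":0.02},{"hand":1,"dx":1,"dy":0,"dz":-2,"yaw":0.03},{"hand":1,"dx":1,"dy":0,"dz":-3,"yaw":0.05},{"hand":1,"dx":1,"dy":0,"dz":-4,"yaw":0.06},{"hand":1,"dx":1,"dy":0,"dz":-5,"yaw":0.07},{"hand":1,"dx":1,"dy":0,"dz":-5,"yaw":0.07}]'
python3 - <<'E'
from h import *
rel([pw(a,.0175,r=.066,z=.058) for a in range(-26,-40,-3)])
for n in("scene","top"): cv2.imwrite(f"pics/{n}10.png",cv2.resize(bot.grab_frame(n)[160:260,190:310,::-1],None,fx=6,fy=6,interpolation=3))
E
```

```text
clock: 11.73
position: [0.5655, 0.1851, 0.0586]
tool_rot: [-1.565, -0.001, -0.468]
force: [7.5, 17.2, -9.3]
grip_width: 0.0004
clock 11.7333 p [0.5655 0.1851 0.0586] rot [-1.565e+00 -1.000e-03 -4.680e-01] F [ 7.5 17.2 -9.3] q1,7 [-0.37 -0.94] grip 0.0004
dx 1 dy 1 dz -2 yaw -0.014
dx 1 dy 1 dz -6 yaw 0.038
dx 2 dy 1 dz -9 yaw 0.091
dx 3 dy 1 dz -13 yaw 0.143
dx 3 dy 1 dz -16 yaw 0.195
```

View pics/top10.png

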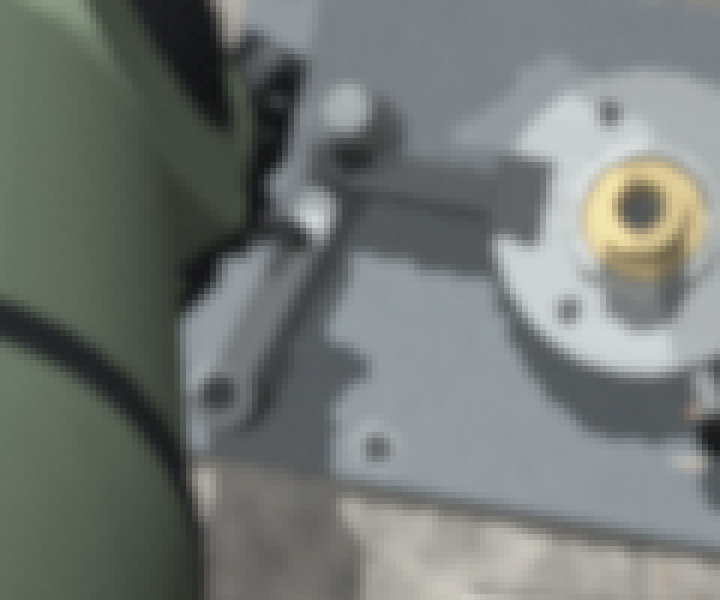

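Resistance rose to about 19 N with almost no motion, so this is the limit. I'll back off, lift clear and inspect.

```bash
python3 -m crank '[{"hand":1,"dx":0,"dy":0,"dz":0,"yaw":0},{"hand":1,"dx":0,"dy":0,"dz":8,"yaw":0},{"hand":1,"dx":0,"dy":0,"dz":20,"yaw":0},{"hand":1,"dx":0,"dy":-10,"dz":28,"yaw":0},{"hand":1,"dx":0,"dy":-35,"dz":28,"yaw":0},{"hand":1,"dx":0,"dy":-65,"dz":30,"yaw":0},{"hand":1,"dx":-10,"dy":-95,"dz":50,"yaw":0},{"hand":1,"dx":-20,"dy":-125,"dz":80,"yaw":0},{"hand":1,"dx":-30,"dy":-145,"dz":115,"yaw":0},{"hand":1,"dx":-40,"dy":-150,"dz":150,"yaw":0},{"hand":1,"dx":-40,"dy":-150,"dz":170,"yaw":0},{"hand":1,"dx":-40,"dy":-150,"dz":170,"yaw":0}]'
python3 - <<'E'
from h import *
for n in("scene","top"): cv2.imwrite(f"pics/{n}11.png",cv2.resize(bot.grab_frame(n)[160:290,180:340,::-1],None,fx=4.5,fy=4.5,interpolation=3))
E
```

```text
clock: 12.83
position: [0.6051, 0.3569, 0.2083]
tool_rot: [-1.569, 0.001, -0.465]
force: [0.2, 0.7, 0.7]
grip_width: 0.0002
```

View pics/top11.png

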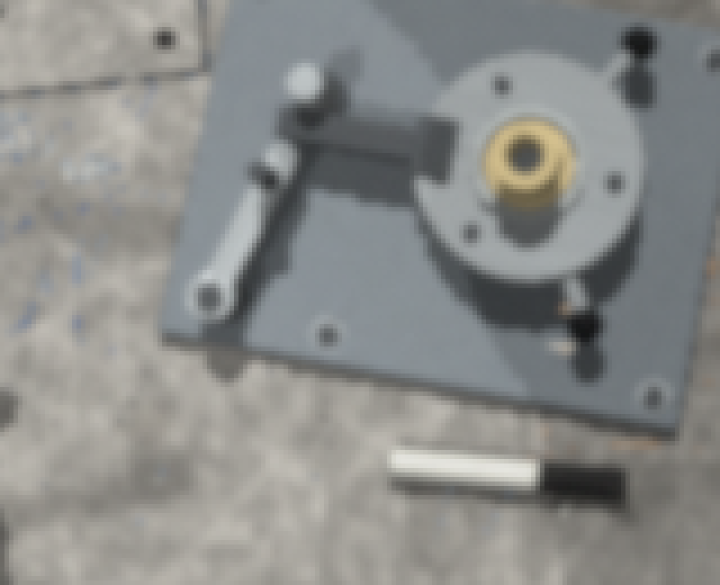

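View pics/scene11.png

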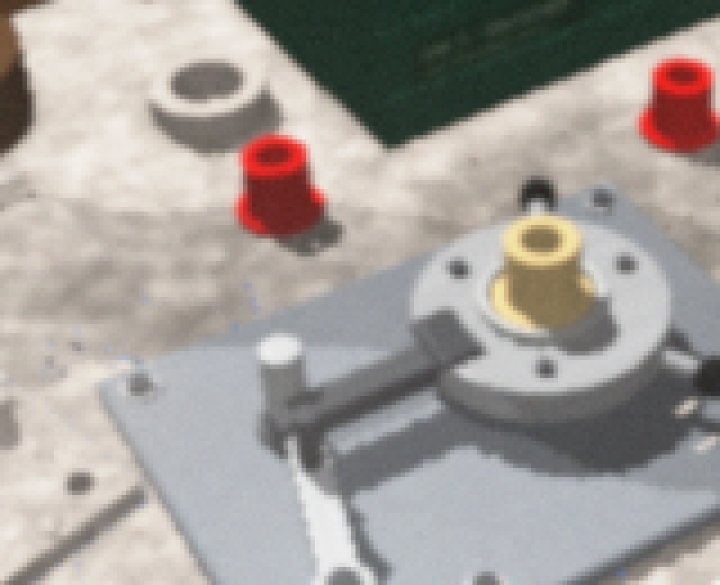

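Run:
```python
from h import *
Z=lambda x,y,z:ray("top",180+(x+.5)/4.5-.5,160+(y+.5)/4.5-.5,z)
for x,y in((583,326),(638,44)):
    p=Z(x,y,.038);print(np.degrees(np.arctan2(p[1]-hub[1],p[0]-hub[0])))
a=Z(208,298,.045);b=Z(268,171,.075);print("pawl deg",np.degrees(np.arctan2(b[1]-a[1],b[0]-a[0])),"bush",Z(524,153,.086))
print(bot.job_done())
```

```text
-160.29031432231127
-39.35615663821808
pawl deg -28.483800638169107 bush [0.57322327 0.02784409 0.086     ]
the job is handed in; nothing more can be done
None
```

The turntable is home against the stop post and the pawl is closed behind the arm. I handed the job in at about 13 s of robot time, with the gripper lifted clear.

- **Turntable:** I pushed the flat arm clockwise about 99° with the closed fingers. It stopped dead at about 21 N sideways, against only about 3–5 N while it was turning. The last picture puts the arm at about 80.2°, and the post's position predicts 80.3°.
- **Pawl:** I then pushed it clockwise by its peg until it stopped at about 19 N. In the last pictures its tip stands against the arm's flank.
- **Loose parts:** The brass bush is still in its nest, with its centre within 1 mm of the turntable axis. The marker and the grey bushes look unmoved.

**Less certain:**
- The pawl's final angle reads about -28° from the picture but about -24° from the tool position. I put that down to pixel and calibration error and relied on the hard stop.
- One move was refused because I left out the yaw values. Nothing moved, and I sent it again.

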